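# Set the scored acrylic sheet over the bench edge for snapping

## Task

The white acrylic sheet has been scored and is to be snapped over the front edge of the bench, the long edge farthest from the robot. Push the sheet flat along the bench with the fingertips until its score line lies right along that edge over its whole length, so that just the strip beyond the line overhangs, then take the hand away and leave it lying there. Do not lift or tip the sheet, and leave the jar, the tape roll, the pliers and the cutter where they are.

Things in the scene. Friction and masses are not known exactly. Their poses are not given: they have to be found in the camera images.
- sheet: Flat rectangle of opaque white acrylic, 120 mm (x) by 180 mm (y), 6 mm thick, 0.12 to 0.2 kg, loose and flat on the dark bench. Origin: centre of its underside, z up. Its +x long edge faces the bench's front edge, up to 23 degrees askew. A thin dark score line runs across its top along y, 40 mm from the +x long edge, 80 mm from the -x one. Friction on the bench 0.5 to 0.7; it stays where left.
- score_left (a point): Left end of the score line on the top of the sheet: 20 mm in +x, 90 mm in +y and 6 mm above the sheet's origin.
- score_right (a point): Right end of the score line on the top of the sheet: 20 mm in +x, 90 mm in -y and 6 mm above the sheet's origin.
- bench_edge (a point): Middle of the straight front edge of the bench, at the height of its top (0), on the outermost line of the edge. x points level outward over the edge, y along the edge, z up. It lies 0.65 to 0.71 m ahead of the robot, beyond the sheet, up to 4 degrees out of square with the robot, and is 1.7 m long; beyond it is only the drop to the floor.
- jar: Small closed pot with a red lid, 70 mm across and 56 mm high, standing beside the sheet. Origin at the centre of its underside. To be left alone.
- tape: Roll of black tape lying flat, 68 mm across, 19 mm high, beside the sheet. Origin at the centre of its underside. To be left alone.
- pliers: Pliers with one red and one blue handle, lying flat, 165 mm long, 60 mm wide, 14 mm high, well off to the right. Origin at the bench under the pivot, jaws towards its +x. To be left alone.
- cutter: Scoring cutter with an orange handle, lying flat, 165 mm long, 24 mm wide, 15 mm high, well off to the left. Origin at the bench under the handle, blade towards its +x. To be left alone.
Mind the look-alikes: they are no part of the job. Leave any blue or orange look-alike of the sheet alone.

How it is judged:
By the outcome, as a careful person would: the job done as asked, in the order asked, and still so for the second after the job is handed in, with the robot touching nothing.
It also fails if it takes over 35 s, if anything falls off the work surface, if the arm or the gripper's body presses on something with over 40 N, if the wrist force passes 120 N, or if a joint passes its speed limit or range.

## Robot

A 7-joint arm with a two-finger parallel gripper is mounted at the origin on the work surface. World frame = base frame: x ahead of the robot, y to its left, z up, the work surface at z = 0. Lengths are in m, angles in degrees, forces in N, time in s.
With the tool pointing down it reaches from about 0.425 to 0.875 m from the base axis. Payload 8.4 kg.
Tool frame: the origin (TCP) lies midway between the tips of the shut fingers; the grasp point (between the pads) lies 19 mm behind it (grip_depth is the distance from the TCP to the grasp point, in m); y points along the fingers, x is the direction in which the jaws open and shut, and the axes are right-handed (so a half turn about y gives the same grasp; the last joint's range is limited). The gripper opens to 87 mm and grips with 3 to 60 N. Pads are 19 mm wide; open, the fingers measure 117 mm over their backs; the gripper's body (75 mm by 190 mm) begins 51 mm behind the grasp point.
Start: joints at [-75.355, 19.091, 2.286, 83.961, -0.768, 76.965, -3.352], TCP at [0.226, 0.609, 0.223] pointing down, gripper open.
Joint ranges: [-147.57, 147.57], [-21.85, 119.76], [-74.77, 79.35], [14.55, 137.4], [-85.83, 265.84], [4.83, 119.75], [-152.11, 152.11]. Speed limits (degrees/s): [127.2, 127.2, 159.86, 159.86, 180, 180, 180].

## Interface

Orientations are given as [roll, pitch, yaw] about the fixed x, y, z axes, in that order (R = Rz(yaw) Ry(pitch) Rx(roll)).
In Python, from workcell import read_state, snapshot, finish_job, grip_depth gives the robot as it stands.
- The arm moves only by the tool drive_tool, never from a script. Its argument "targets" is a list of rows, each an object with "delta_rot": the turn, a rotation vector about the tool's x, y, z in rad, a list of three; "translation": the shift along the tool's x, y, z in cm, a list of three; "jaw": the finger opening in cm, from 0 to 8.7. A call has 1 to 10 rows; each row is the pose to reach, as a shift and turn from the pose commanded when the call began, along the tool's axes at that moment; what a row does not reach only later rows make up. A row lasts 1/8 s, in which the tool goes at most 62.5 mm and 10.7 degrees, less where a joint would pass 70% of its speed; a pose out of reach is approached as far as the arm can. A call with a gripper value outside its range is refused whole. The fingers move at their own pace and stop on an object; "squeeze" is the grip in N (left out, the last holds). Time passes only in rows, so rows that repeat a pose let the fingers close. It gives the time, the measured TCP pose, the force and the opening at its end, in the units of the state.
- read_state(): the state, without advancing time (a new reading comes with each control period).
- snapshot(name): name is "scene" or "top" or "wrist"; returns a dict with "image" (400x640x3 uint8, red, green, blue), "intrinsics" (3x3 intrinsics, pixels), "pose" (4x4, takes a point from camera to world coordinates). Camera axes: x right, y up, looking along -z (the intrinsics and any distortion apply to the point x, -y, -z); pixel columns grow to the right and rows downward; lengths in m; the calibration is good to about 2 mm. A picture is of the moment at which its call begins. There is no depth.
- finish_job(): hands the job in, once; it reports no verdict.
The state is a dict: "time_s": time; "joints": joint angles; "joint_velocities": joint speeds; "tau": joint torques, N m; "tool_pos": TCP position; "tool_rot": TCP orientation; "ft_force": force on the tool from outside, world axes, zero at the start; "ft_torque": the same for the moment, N m; "gripper_width": finger opening in m.
Only numpy, scipy, OpenCV 4.12 (cv2) and the standard library are available. Lean on these libraries where they do the work, as an engineer would, in place of code of your own. Each camera call takes 0.05 s, during which the arm holds its last target. There are 200 camera calls.

## Working session

There is one attempt and no reset: what is moved stays moved. The work goes in short steps, Python scripts to look and compute and a tool call to move; the robot and the scene stay as the last step left them, time stands still between calls to the robot, and variables do not carry over. Pictures are saved under pics/ and viewed, about 8 in all and at most 12, crops included, and the job is handed in when it is done.

Besides the shell and the picture viewer there is one more tool, called after "Emit:" by a JSON object that holds its "name" and its "arguments", one argument or row to a line. drive_tool: Moves the arm, as the interface text tells. Its arguments: {"type":"object","properties":{"targets":{"type":"array","items":{"type":"object","properties":{"delta_rot":{"type":"array","items":{"type":"number"}},"translation":{"type":"array","items":{"type":"number"}},"jaw":{"type":"number"}}}},"squeeze":{"type":"number"}},"required":["targets"]}

```bash
mkdir -p pics
cat > h.py <<'E'
import numpy as np, cv2
from workcell import *
def snap(n,f):
    s=snapshot(n); np.savez(f'{f}.npz',**s); cv2.imwrite(f'pics/{f}.png',s['image'][:,:,::-1]); return s
def ray(s,u,v,z):
    K,T=np.array(s['intrinsics']),np.array(s['pose'])
    d=np.linalg.inv(K)@[u,v,1]; d=T[:3,:3]@[d[0],-d[1],-d[2]]; o=T[:3,3]
    return o+d*(z-o[2])/d[2]
def proj(s,p):
    K,T=np.array(s['intrinsics']),np.array(s['pose'])
    c=T[:3,:3].T@(np.array(p)-T[:3,3]); q=K@[c[0],-c[1],-c[2]]; return q[:2]/q[2]
E
python3 - <<'E'
from h import *
a=snap('top','top1')['image'];b=snap('scene','scene1')['image']
cv2.imwrite('pics/both.png',cv2.resize(np.vstack([a,b])[:,:,::-1],(480,600)) )
s=read_state();print(s['tool_pos'],s['tool_rot'],s['gripper_width'],grip_depth, s['ft_force'])
t=np.load('top1.npz');print(t.files,t['pose'],t['intrinsics'])
E
```

```text
[0.22565711 0.60911117 0.22174645] [-9.00033703e+01  8.58240004e-02  6.96711784e+01] 0.08703395626206195 0.0187 [-0.80500276  0.3502746  -0.01698727]
['image', 'intrinsics', 'pose'] [[-0.00965588  0.99523419 -0.09703438  0.33784361]
 [-0.99982381 -0.01117119 -0.01508508 -0.01059132]
 [-0.01609718  0.09687162  0.9951667   1.72631619]
 [ 0.          0.          0.          1.        ]] [[503.60382822   0.         313.71086268]
 [  0.         503.60382822 200.91420125]
 [  0.           0.           1.        ]]
```

View pics/top1.png

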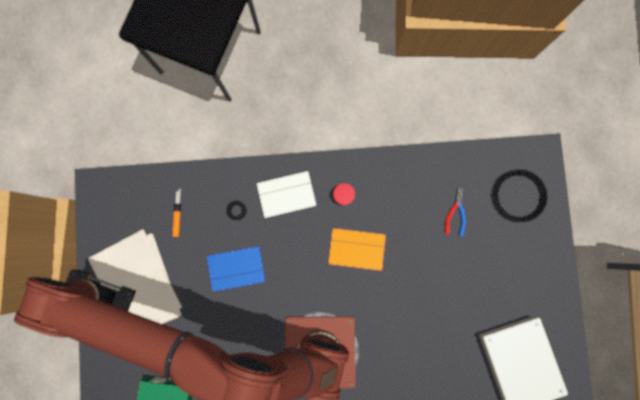

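View pics/scene1.png

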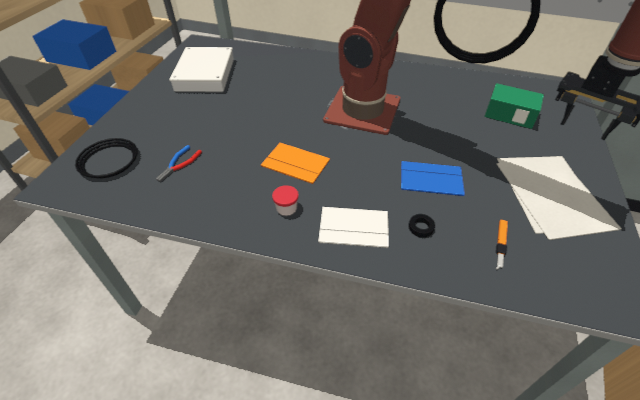

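Top view: the white sheet with its score line is at (286,194), the tape at (236,210) and the jar at (344,194). The bench's front edge runs from (76,170) to (560,134). Possible look-alikes are the blue sheet (236,268), the orange sheet (357,250), the papers (145,275) and the white box (523,360). By its description, the target is the white sheet at (286,194).

```bash
cat >> h.py <<'E'
def sheet(s,box):
    "box u0,v0,u1,v1 -> subpixel fitted corners via minAreaRect & approx"
    u0,v0,u1,v1=box; im=s['image'][v0:v1,u0:u1]
    k=8; g=cv2.resize(im.min(2),None,fx=k,fy=k,interpolation=cv2.INTER_CUBIC)
    m=(g>130).astype(np.uint8); m=cv2.morphologyEx(m,cv2.MORPH_CLOSE,np.ones((25,25)))
    c=max(cv2.findContours(m,0,1)[0],key=cv2.contourArea)
    q=cv2.approxPolyDP(c,0.04*cv2.arcLength(c,True),True)[:,0]
    return (q+.5)/k-.5+[u0,v0]
E
python3 - <<'E'
from h import *
s=dict(np.load('top1.npz'))
q=sheet(s,(245,160,328,228));P=np.array([ray(s,*x,.006) for x in q]);print(q.round(1),P.round(4))
print(np.linalg.norm(P-np.roll(P,-1,0),axis=1))
# edge: brightness transitions along columns in top view
g=s['image'].astype(int).max(2);E=[]
for u in range(100,540,5):
    col=g[100:200,u]; guess=170-(u-76)*36/484-100
    a=int(guess)-8; d=np.abs(np.diff(col[a:a+17])).astype(float)
    d[d<15]=0
    if d.sum()>0: E.append(ray(s,u,100+a+(d*(np.arange(16)+.5)).sum()/d.sum(),0)[:2])
E=np.array(E);p=np.polyfit(E[:,1],E[:,0],1)
for _ in range(3):
    r=E[:,0]-np.polyval(p,E[:,1]);E=E[abs(r)<.004];p=np.polyfit(E[:,1],E[:,0],1)
print('edge x=a*y+b',p,np.degrees(np.arctan(p[0])),len(E),r.std())
for n,x in dict(jar=(344,194,.056),tape=(236,210,.019)).items(): print(n,ray(s,*x))
im=s['image'][120:240,200:380,::-1];cv2.imwrite('pics/c1.png',cv2.resize(im,None,fx=4,fy=4,interpolation=2))
E
```

```text
[[308.1 170.9]
 [256.2 182.8]
 [264.2 217.6]
 [315.8 205.2]] [[0.6098 0.034  0.006 ]
 [0.5706 0.2134 0.006 ]
 [0.4502 0.1858 0.006 ]
 [0.4908 0.0084 0.006 ]]
[0.18365999 0.12353854 0.18193917 0.12174016]
edge x=a*y+b [-0.06180415  0.68152733] -3.536618249855683 88 0.0006064289801304139
jar [ 0.52273542 -0.08648802  0.056     ]
tape [0.47617043 0.28053796 0.019     ]
```

View pics/c1.png

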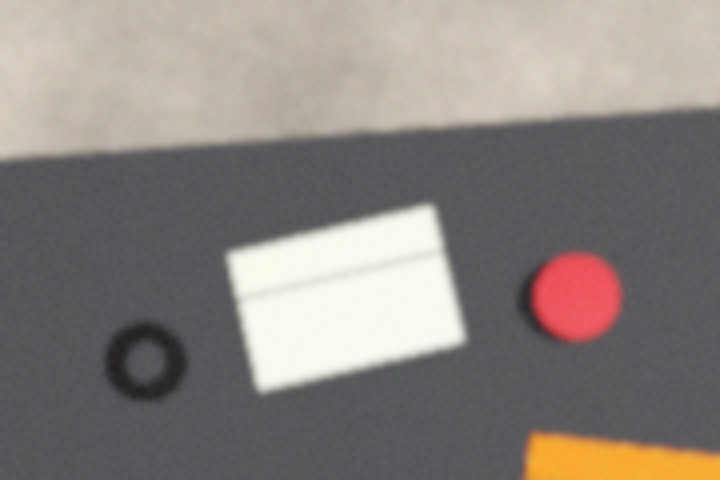

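The crop confirms the choice: a white sheet with a thin score line towards the bench edge, tape on its left and jar on its right. I'll push the rear long edge with both open fingertips, the jaw axis parallel to the bench edge, so the sheet squares itself against them.

Emit:
{"name": "drive_tool", "arguments": {
  "targets": [
    {"translation": [-39.2,8,-37.3],"delta_rot": [0,-0.4166,0],"jaw": 8.7},
    {"translation": [-39.2,8,-37.3],"delta_rot": [0,-0.4166,0],"jaw": 8.7},
    {"translation": [-39.2,8,-37.3],"delta_rot": [0,-0.4166,0],"jaw": 8.7},
    {"translation": [-39.2,8,-37.3],"delta_rot": [0,-0.4166,0],"jaw": 8.7},
    {"translation": [-39.2,8,-37.3],"delta_rot": [0,-0.4166,0],"jaw": 8.7},
    {"translation": [-39.2,8,-37.3],"delta_rot": [0,-0.4166,0],"jaw": 8.7},
    {"translation": [-39.2,8,-37.3],"delta_rot": [0,-0.4166,0],"jaw": 8.7},
    {"translation": [-39.2,8,-37.3],"delta_rot": [0,-0.4166,0],"jaw": 8.7},
    {"translation": [-39.2,8,-37.3],"delta_rot": [0,-0.4166,0],"jaw": 8.7},
    {"translation": [-39.2,8,-37.3],"delta_rot": [0,-0.4166,0],"jaw": 8.7}
  ]
}}

```text
time_s: 1.35
tool_pos: [0.4399, 0.1087, 0.142]
tool_rot: [-89.9, 0.1, 93.2]
ft_force: [0.0, 0.6, 0.4]
gripper_width: 0.087
```

Run:
```python
from h import *
s=snap('wrist','w1');st=read_state();print(st['tool_pos'],st['tool_rot'])
t=dict(np.load('top1.npz'))
for p in [(.4908,.0084,.006),(.4502,.1858,.006),(.6098,.034,.006),(.5706,.2134,.006)]:print(proj(s,p))
for y in(0,.1,.2):print('edge',proj(s,(.6815-.0618*y,y,0)))
```

```text
[0.43940175 0.11097204 0.14224102] [-8.99564503e+01  1.28667252e-02  9.33443326e+01]
[216.29926977 235.42466065]
[399.57646772 205.75527209]
[243.07831798 338.63520791]
[411.55636682 315.49618567]
edge [215.48833918 385.93046768]
edge [301.43635049 385.58594086]
edge [387.50584023 385.24092708]
```

View pics/w1.png

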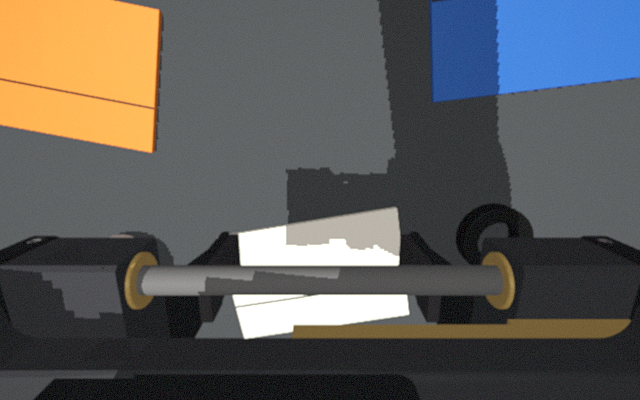

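Emit:
{"name": "drive_tool", "arguments": {
  "targets": [
    {"translation": [0,5,0],"jaw": 8.7},
    {"translation": [0,10,0],"jaw": 8.7},
    {"translation": [0,12.5,0],"jaw": 8.7},
    {"translation": [0,13.3,0],"jaw": 8.7},
    {"translation": [0,13.8,0],"jaw": 8.7},
    {"translation": [0,13.8,0],"jaw": 8.7},
    {"translation": [0,13.8,0],"jaw": 8.7}
  ]
}}

```text
$.targets[0]: bad value
```

Emit:
{"name": "drive_tool", "arguments": {
  "targets": [
    {"translation": [0,5,0],"delta_rot": [0,0,0],"jaw": 8.7},
    {"translation": [0,10,0],"delta_rot": [0,0,0],"jaw": 8.7},
    {"translation": [0,12.5,0],"delta_rot": [0,0,0],"jaw": 8.7},
    {"translation": [0,13.3,0],"delta_rot": [0,0,0],"jaw": 8.7},
    {"translation": [0,13.8,0],"delta_rot": [0,0,0],"jaw": 8.7},
    {"translation": [0,13.8,0],"delta_rot": [0,0,0],"jaw": 8.7},
    {"translation": [0,13.8,0],"delta_rot": [0,0,0],"jaw": 8.7}
  ]
}}

```text
time_s: 2.28
tool_pos: [0.44, 0.1127, 0.0054]
tool_rot: [-90.1, -0.0, 93.5]
ft_force: [-0.4, 0.1, -0.1]
gripper_width: 0.087
```

Run:
```python
from h import *
for _ in range(1):
    st=read_state();print(st['tool_pos'],st['tool_rot'],st['ft_force'])
s=snap('wrist','w2');st=read_state();print(st['tool_pos'],st['tool_rot'])
```

```text
[0.44002669 0.11273496 0.00542029] [-9.00801837e+01 -4.57167119e-02  9.35435122e+01] [-0.37017975  0.14231655 -0.1137129 ]
[0.43992424 0.11262099 0.00531262] [-9.00700141e+01 -3.90149485e-02  9.35407999e+01]
```

View pics/w2.png

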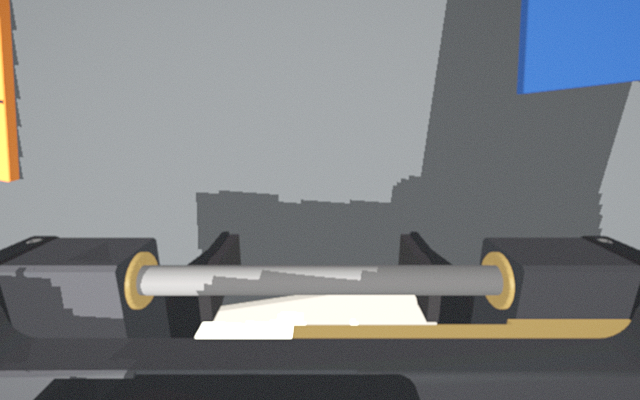

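The fingers are behind the sheet's rear edge and clear of it. The tips are at 5.3 mm, so I'll go down 3 mm more before pushing.

Emit:
{"name": "drive_tool", "arguments": {
  "targets": [
    {"translation": [0,0.3,0],"delta_rot": [0,0,0],"jaw": 8.7},
    {"translation": [0,0.3,-0.7],"delta_rot": [0,0,0],"jaw": 8.7},
    {"translation": [0,0.3,-1.5],"delta_rot": [0,0,0],"jaw": 8.7},
    {"translation": [0,0.3,-2.3],"delta_rot": [0,0,0],"jaw": 8.7},
    {"translation": [0,0.3,-3.1],"delta_rot": [0,0,0],"jaw": 8.7},
    {"translation": [0,0.3,-3.9],"delta_rot": [0,0,0],"jaw": 8.7},
    {"translation": [0,0.3,-4.6],"delta_rot": [0,0,0],"jaw": 8.7},
    {"translation": [0,0.3,-5.0],"delta_rot": [0,0,0],"jaw": 8.7},
    {"translation": [0,0.3,-5.0],"delta_rot": [0,0,0],"jaw": 8.7}
  ]
}}

```text
time_s: 3.45
tool_pos: [0.4897, 0.1153, 0.0016]
tool_rot: [-90.0, 0.0, 93.5]
ft_force: [0.3, 0.9, 0.2]
gripper_width: 0.0869
```

Run:
```python
from h import *
s=snap('top','top2');st=read_state();print(st['tool_pos'],st['tool_rot'],st['ft_force'])
im=s['image'][110:260,190:390,::-1];cv2.imwrite('pics/c2.png',cv2.resize(im,None,fx=4,fy=4,interpolation=2))
```

```text
[0.48957901 0.11529334 0.00159455] [-9.00277685e+01  6.00592048e-03  9.35266715e+01] [0.25946226 0.02763725 0.43995155]
```

View pics/c2.png

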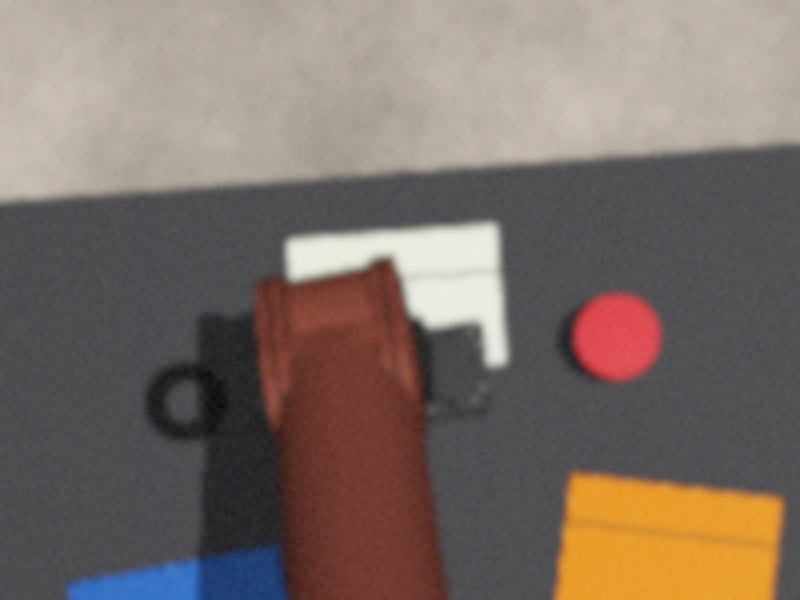

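The sheet has squared up to the bench edge. I'll push 8 cm more, raised by about 1 mm, and stop short to measure.

Emit:
{"name": "drive_tool", "arguments": {
  "targets": [
    {"translation": [0,-0.1,-0.6],"delta_rot": [0,0,0],"jaw": 8.7},
    {"translation": [0,-0.1,-1.5],"delta_rot": [0,0,0],"jaw": 8.7},
    {"translation": [0,-0.1,-2.5],"delta_rot": [0,0,0],"jaw": 8.7},
    {"translation": [0,-0.1,-3.5],"delta_rot": [0,0,0],"jaw": 8.7},
    {"translation": [0,-0.1,-4.5],"delta_rot": [0,0,0],"jaw": 8.7},
    {"translation": [0,-0.1,-5.5],"delta_rot": [0,0,0],"jaw": 8.7},
    {"translation": [0,-0.1,-6.5],"delta_rot": [0,0,0],"jaw": 8.7},
    {"translation": [0,-0.1,-7.3],"delta_rot": [0,0,0],"jaw": 8.7},
    {"translation": [0,-0.1,-7.8],"delta_rot": [0,0,0],"jaw": 8.7},
    {"translation": [0,-0.1,-8.0],"delta_rot": [0,0,0],"jaw": 8.7}
  ]
}}

```text
time_s: 4.75
tool_pos: [0.5693, 0.1203, 0.0025]
tool_rot: [-90.0, 0.0, 93.5]
ft_force: [-3.0, -0.8, 1.5]
gripper_width: 0.0869
```

Run:
```python
from h import *
s=snap('top','top3');b=snap('scene','scene3');st=read_state();print(st['tool_pos'],st['tool_rot'],st['ft_force'])
im=s['image'][100:200,230:340,::-1];c=cv2.resize(im,(660,600),interpolation=2);cv2.imwrite('pics/c3.png',c)
m=b['image'][190:290,290:430,::-1];m=cv2.resize(m,None,fx=5,fy=5,interpolation=2);cv2.imwrite('pics/d3.png',m)
```

```text
[0.56938745 0.12030365 0.0025935 ] [-9.00224906e+01  4.18075013e-03  9.35354637e+01] [-0.89385152  0.47085923  0.11566681]
```

View pics/c3.png

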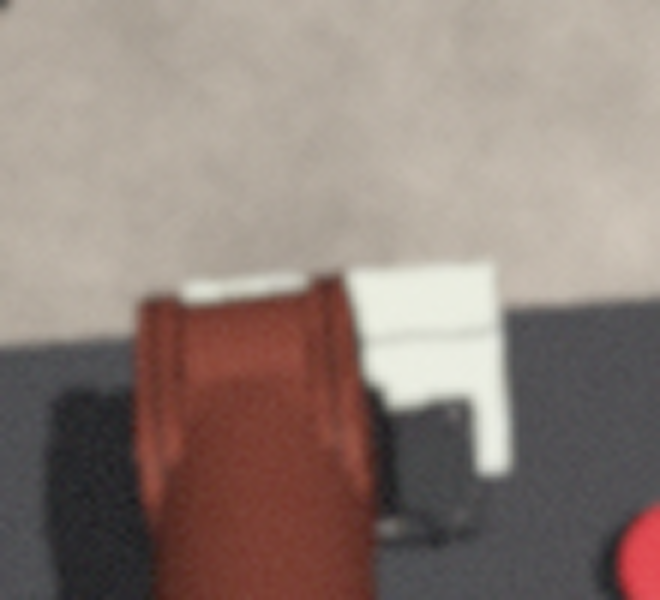

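View pics/d3.png

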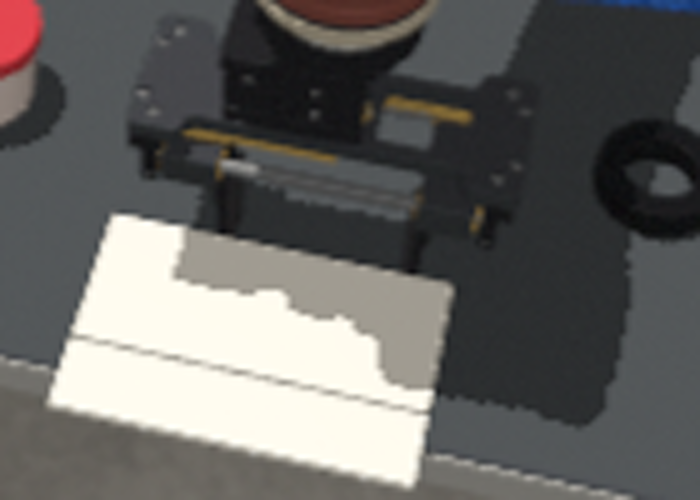

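```bash
cat > m.py <<'E'
from h import *
import sys
def measure(f,cols,sc,show=0):
    """edge from gradient columns, score from dark minima between its end pixels sc"""
    s=dict(np.load(f'{f}.npz'));g=s['image'].astype(float).mean(2)
    def sub(d,i): 
        a,b,c=d[i-1:i+2]; return i+.5*(a-c)/(a-2*b+c) if 0<i<len(d)-1 and a-2*b+c else i
    E=[];S=[]
    for u in cols:
        v0=proj_edge(s,u); a=int(round(v0))-5; col=g[a:a+11,u]; d=SGN*np.diff(col)
        i=int(np.argmax(d)); 
        if 0<i<9 and d[i]>4: E.append((u,a+.5+sub(d,i)))
    (u0,v0),(u1,v1)=sc
    for u in range(int(u0)+3,int(u1)-2):
        v=v0+(v1-v0)*(u-u0)/(u1-u0); a=int(round(v))-3; d=-g[a:a+7,u]; i=int(np.argmax(d))
        if 0<i<6: S.append((u,a+sub(d,i)))
    def fit(P,z):
        X=np.array([ray(s,*p,z)[:2] for p in P])
        for _ in range(4):
            p=np.polyfit(X[:,1],X[:,0],1);r=X[:,0]-np.polyval(p,X[:,1]);X=X[abs(r)<max(.0006,2*r.std())]
        return p,r.std()*1e3,len(X),X[:,1].min(),X[:,1].max()
    e=fit(E,0);c=fit(S,.006)
    print(f,'edge',e,'score',c)
    for y in(.03,.12,.21):print('y',y,'gap mm to edge (+ = short)',1e3*(np.polyval(e[0],y)-np.polyval(c[0],y))*.998)
def proj_edge(s,u):
    a,b=proj(s,(.6815,0,0)),proj(s,(.6691,.2,0)); return a[1]+(u-a[0])*(b[1]-a[1])/(b[0]-a[0])
E
python3 - <<'E'
import m; from m import *
m.SGN=1
measure('scene3',[*range(200,296),*range(382,470)],((304,257.2),(375.6,272)))
measure('top3',[*range(120,250),*range(320,460)],((291,157),(313,155.2)))
b=dict(np.load('scene3.npz'));g=b['image'].mean(2)
for u in(260,400): v=int(proj_edge(b,u));print(u,proj_edge(b,u),g[v-6:v+9,u].round())
E
```

```text
scene3 edge (array([-0.06115214,  0.68422479]), np.float64(0.63071428329661), 184, np.float64(-0.2579774133297895), np.float64(0.42054119885958713)) score (array([-0.06104811,  0.66739541]), np.float64(0.460114012337694), 66, np.float64(0.025765889403809084), np.float64(0.18997646737617846))
y 0.03 gap mm to edge (+ = short) 16.792613381183603
y 0.12 gap mm to edge (+ = short) 16.783270273030578
y 0.21 gap mm to edge (+ = short) 16.773927164877552
top3 edge (array([-0.06103926,  0.66887275]), np.float64(0.9495662798860176), 16, np.float64(-0.45889875198647256), np.float64(0.6726762102904549)) score (array([-0.05044712,  0.66722576]), np.float64(0.41279760910765984), 16, np.float64(0.026790713367737203), np.float64(0.08227750655483082))
y 0.03 gap mm to edge (+ = short) 1.326568953587878
y 0.12 gap mm to edge (+ = short) 0.3751832614688211
y 0.21 gap mm to edge (+ = short) -0.5762024306503466
260 253.15438943012634 [ 87.  86.  86.  87.  88.  87.  83.  91. 132. 115. 111. 111. 110. 108.
 105.]
400 284.242369630286 [ 87.  88.  87.  88.  87.  87.  85.  76. 146. 119. 110. 110. 110. 110.
 108.]
```

Emit:
{"name": "drive_tool", "arguments": {
  "targets": [
    {"translation": [0,0,-0.4],"delta_rot": [0,0,0],"jaw": 8.7},
    {"translation": [0,0,-0.8],"delta_rot": [0,0,0],"jaw": 8.7},
    {"translation": [0,0,-1.0],"delta_rot": [0,0,0],"jaw": 8.7},
    {"translation": [0,0,-1.0],"delta_rot": [0,0,0],"jaw": 8.7},
    {"translation": [0,0,1.0],"delta_rot": [0,0,0],"jaw": 8.7},
    {"translation": [0,-5,2.0],"delta_rot": [0,0,0],"jaw": 8.7},
    {"translation": [0,-11,4.0],"delta_rot": [0,0,0],"jaw": 8.7},
    {"translation": [0,-12,4.0],"delta_rot": [0,0,0],"jaw": 8.7}
  ]
}}

```text
time_s: 5.85
tool_pos: [0.5307, 0.1184, 0.1268]
tool_rot: [-90.4, -0.2, 93.5]
ft_force: [-0.3, 0.2, -0.0]
gripper_width: 0.0869
```

Run:
```python
from h import *
st=read_state();print(st['time_s'],st['joints'],st['tool_pos'])
for f in('top1','top3'):
    s=dict(np.load(f+'.npz'));g=s['image'].astype(float).mean(2);X=[]
    for u in [*range(110,235,3),*range(325,530,3)]:
        v=int(170-(u-76)*36/484);c=g[v-9:v+10,u];lo,hi=np.median(c[-5:]),np.median(c[:5])
        t=(lo+hi)/2;i=np.where(c>t)[0].max()
        if i<18: X.append(ray(s,u,v-9+i+(c[i]-t)/(c[i]-c[i+1]),0)[:2])
    X=np.array(X)
    for _ in range(4):
        p=np.polyfit(X[:,1],X[:,0],1);r=X[:,0]-np.polyval(p,X[:,1]);X=X[abs(r)<max(.001,2*r.std())]
    print(f,p,r.std(),len(X))
```

```text
5.85 [-39.71313134  11.02926763  25.26849568 107.10370141  -5.37852454
  62.6247683   81.13090429] [0.53072112 0.11839176 0.12679239]
top1 [-0.06173445  0.68163913] 0.0003895198406046178 111
top3 [-0.06171736  0.68172026] 0.0003979341627234336 111
```

Emit:
{"name": "drive_tool", "arguments": {
  "targets": [
    {"translation": [0,0,0],"delta_rot": [0,0.18,0],"jaw": 8.7},
    {"translation": [0,0,0],"delta_rot": [0,0.36,0],"jaw": 8.7},
    {"translation": [0,0,0],"delta_rot": [0,0.54,0],"jaw": 8.7},
    {"translation": [0,0,0],"delta_rot": [0,0.72,0],"jaw": 8.7},
    {"translation": [0,0,0],"delta_rot": [0,0.9,0],"jaw": 8.7},
    {"translation": [0,0,0],"delta_rot": [0,1.08,0],"jaw": 8.7},
    {"translation": [0,0,0],"delta_rot": [0,1.26,0],"jaw": 8.7},
    {"translation": [0,0,0],"delta_rot": [0,1.44,0],"jaw": 8.7},
    {"translation": [0,0,0],"delta_rot": [0,1.62,0],"jaw": 8.7},
    {"translation": [0,0,0],"delta_rot": [0,1.7,0],"jaw": 8.7}
  ]
}}

```text
time_s: 7.1
tool_pos: [0.5293, 0.1178, 0.122]
tool_rot: [-90.0, 0.0, -4.1]
ft_force: [0.7, 0.3, 0.9]
gripper_width: 0.0874
```

Emit:
{"name": "drive_tool", "arguments": {
  "targets": [
    {"translation": [0,0,0],"delta_rot": [0,0.18,0],"jaw": 8.7},
    {"translation": [0,0,0],"delta_rot": [0,0.36,0],"jaw": 8.7},
    {"translation": [0,0,0],"delta_rot": [0,0.54,0],"jaw": 8.7},
    {"translation": [0,0,0],"delta_rot": [0,0.72,0],"jaw": 8.7},
    {"translation": [0,0,0],"delta_rot": [0,0.9,0],"jaw": 8.7},
    {"translation": [0,0,0],"delta_rot": [0,1.08,0],"jaw": 8.7},
    {"translation": [0,0,0],"delta_rot": [0,1.26,0],"jaw": 8.7},
    {"translation": [0,0,0],"delta_rot": [0,1.42,0],"jaw": 8.7},
    {"translation": [0,0,0],"delta_rot": [0,1.4416,0],"jaw": 8.7},
    {"translation": [0,0,0],"delta_rot": [0,1.4416,0],"jaw": 8.7}
  ]
}}

```text
time_s: 8.35
tool_pos: [0.5292, 0.1179, 0.1223]
tool_rot: [-90.0, -0.0, -86.3]
ft_force: [0.1, -0.7, 0.2]
gripper_width: 0.0868
```

Run:
```python
from h import *
snap('wrist','w4');snap('scene','scene4');st=read_state();print(st['time_s'],st['joints'],st['tool_pos'],st['tool_rot'])
```

```text
8.45 [-60.48300204  14.5697174   49.94888778 108.08947477 -12.47427954
  62.97643191 -92.04363683] [0.52923205 0.11784306 0.12244289] [-9.00015695e+01 -8.57906046e-03 -8.63249486e+01]
```

View pics/w4.png

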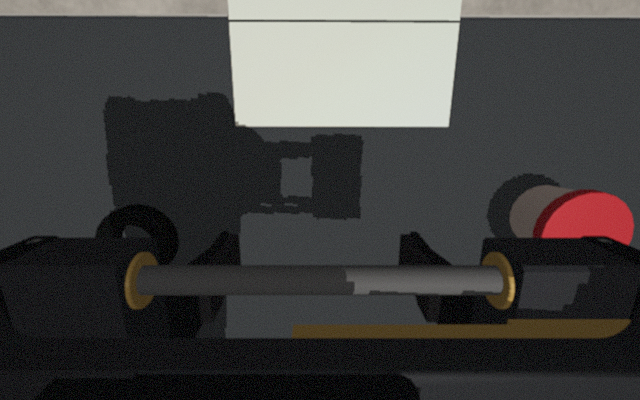

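Wrist view from above the edge: score line at row 20 from x=229 to 461, bench edge near rows 14-17 on both sides. The sheet is nearly there, so I'll measure it.

```bash
cat >> m.py <<'E'
def wrist(f,ca,cb,sc):
    s=dict(np.load(f'{f}.npz'));g=s['image'].astype(float).mean(2);E=[];S=[]
    r0=proj_edge
    for u in [*ca,*cb]:
        v=int(round(proj_edge(s,u)));lo=max(v-12,0);c=g[lo:v+13,u]
        h,l=np.median(c[:3]),np.median(c[-5:]);t=(h+l)/2;i=np.where(c>t)[0].max()
        if i<len(c)-1: E.append((u,lo+i+(c[i]-t)/(c[i]-c[i+1])))
    (u0,v0),(u1,v1)=sc
    for u in range(u0+4,u1-3):
        v=int(round(v0+(v1-v0)*(u-u0)/(u1-u0)));c=g[v-5:v+6,u];w=np.clip(np.median(c)-c-15,0,None)
        if w.sum()>0: S.append((u,v-5+(w*np.arange(len(c))).sum()/w.sum()))
    def fit(P,z):
        X=np.array([ray(s,*p,z)[:2] for p in P])
        for _ in range(4):
            p=np.polyfit(X[:,1],X[:,0],1);r=X[:,0]-np.polyval(p,X[:,1]);X=X[abs(r)<max(.0005,2*r.std())]
        return p,r.std()*1e3,len(X)
    e=fit(E,0);c=fit(S,.006);print(f,'edge',e,'score',c)
    ys=[ray(s,*p,.006)[1] for p in sc]
    for y in ys:print('y %.3f gap mm'%y,1e3*(np.polyval(e[0],y)-np.polyval(c[0],y))*.998)
E
python3 - <<'E'
import m;from m import *
wrist('w4',range(20,215),range(475,630),((229,20),(461,21)))
s=dict(np.load('w4.npz'));g=s['image'].mean(2).round();print(g[8:26,120],g[8:26,550],g[12:28,340]);print(s['pose'].round(3))
print(ray(s,235,126,.006),ray(s,449,127,.006))
m.SGN=1
q=dict(np.load('scene4.npz'));print([proj(q,(.676-.0617*y,y,.006)) for y in(.03,.21)])
a,b=[proj(q,(.676-.0617*y,y,.006)) for y in(.03,.21)]
measure('scene4',[*range(200,290),*range(385,470)],(a,b))
E
```

```text
w4 edge (array([-0.06156313,  0.68276346]), np.float64(0.1015457706172502), 350) score (array([-0.06125337,  0.67835187]), np.float64(0.050910444990624894), 225)
y 0.196 gap mm 4.342189013011845
y 0.016 gap mm 4.397770362796743
[158. 163. 163. 162. 160. 163. 159. 130.  86.  47.  52.  50.  61.  67.
  59.  59.  59.  57.] [150. 152. 148. 151. 150. 148. 153. 164. 161. 123.  70.  49.  56.  61.
  58.  61.  60.  61.] [210. 210. 208. 208. 208. 212. 209. 180. 108. 103. 185. 210. 212. 210.
 209. 209.]
[[ 0.065  0.962  0.266  0.602]
 [-0.998  0.062  0.018  0.122]
 [ 0.001 -0.266  0.964  0.284]
 [ 0.     0.     0.     1.   ]]
[0.58637012 0.19169539 0.006     ] [0.59724341 0.01164151 0.006     ]
[array([307.40701301, 260.40085876]), array([379.50878974, 276.32608446])]
scene4 edge (array([-0.06113949,  0.68423126]), np.float64(0.6335105051066964), 175, np.float64(-0.25797695145020383), np.float64(0.4205408985037081)) score (array([-0.06086276,  0.67754997]), np.float64(0.46465081439785266), 64, np.float64(0.037157458983125946), np.float64(0.19458090088545124))
y 0.03 gap mm to edge (+ = short) 6.65963698045286
y 0.12 gap mm to edge (+ = short) 6.634780849077507
y 0.21 gap mm to edge (+ = short) 6.609924717702154
```

Wrist and top views put the score line 4.4 mm and 4.2 mm short, parallel to within 0.1 mm. The scene view says 6.6 mm because it picks up the front face below the lip. Next I lower the hand behind the sheet, centred on it, and approach.

Emit:
{"name": "drive_tool", "arguments": {
  "targets": [
    {"translation": [1.5,5,0],"delta_rot": [0,0.002,0],"jaw": 8.7},
    {"translation": [1.5,9,0],"delta_rot": [0,0.002,0],"jaw": 8.7},
    {"translation": [1.5,11.2,0],"delta_rot": [0,0.002,0],"jaw": 8.7},
    {"translation": [1.5,11.9,0],"delta_rot": [0,0.002,0],"jaw": 8.7},
    {"translation": [1.5,11.9,1],"delta_rot": [0,0.002,0],"jaw": 8.7},
    {"translation": [1.5,11.9,2.5],"delta_rot": [0,0.002,0],"jaw": 8.7},
    {"translation": [1.5,11.9,3.8],"delta_rot": [0,0.002,0],"jaw": 8.7},
    {"translation": [1.5,11.9,4.4],"delta_rot": [0,0.002,0],"jaw": 8.7},
    {"translation": [1.5,11.9,4.4],"delta_rot": [0,0.002,0],"jaw": 8.7}
  ]
}}

```text
time_s: 9.57
tool_pos: [0.5745, 0.1054, 0.0036]
tool_rot: [-90.0, -0.0, -86.6]
ft_force: [0.7, -0.0, 0.1]
gripper_width: 0.0872
```

Run:
```python
from m import *
s=snap('wrist','w5');st=read_state();print(st['time_s'],st['tool_pos'],st['tool_rot'],st['ft_force'])
for p in((.6784-.0613*.196,.196,.006),(.6784-.0613*.016,.016,.006),(.683,0,0),(.6707,.2,0),(.5864,.1917,.006),(.5972,.0116,.006)):print(proj(s,p).round(1))
```

```text
9.625 [0.5740358  0.10538689 0.00350621] [-9.00148803e+01 -1.49823039e-02 -8.65892432e+01] [-0.05776545  0.14707356  0.06157468]
[131.4  57.7]
[525.9  57.1]
[554.2  48.6]
[129.1  49.4]
[154.3 223.4]
[498.9 223.2]
```

View pics/w5.png

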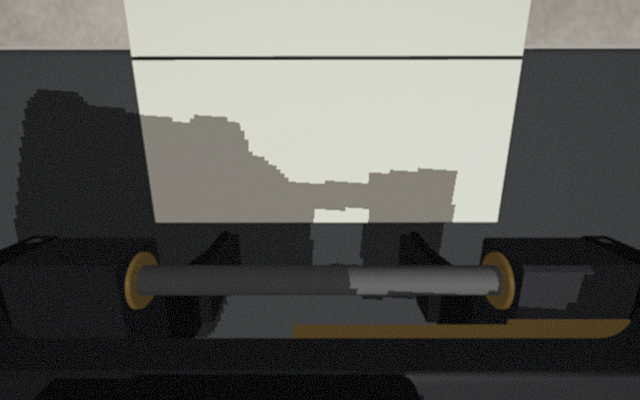

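Run:
```python
from m import *
wrist('w5',range(10,115),range(540,630),((132,57),(525,57)))
s=dict(np.load('w5.npz'));g=s['image'].mean(2).round();print(g[40:60,60],g[40:60,590])
```

```text
w5 edge (array([-0.06163329,  0.68310712]), np.float64(0.03151982395873407), 195) score (array([-0.06127953,  0.67833447]), np.float64(0.021021799727400637), 386)
y 0.196 gap mm 4.6940185129417396
y 0.016 gap mm 4.757317708213983
[160. 156. 158. 157. 158. 158. 158. 162. 159. 130.  73.  47.  51.  62.
  53.  66.  58.  59.  61.  62.] [158. 157. 161. 159. 161. 164. 165. 158. 125.  67.  45.  55.  54.  57.
  56.  60.  62.  60.  63.  61.]
```

Emit:
{"name": "drive_tool", "arguments": {
  "targets": [
    {"translation": [0,0,0.4],"delta_rot": [0,-0.002,0],"jaw": 8.7},
    {"translation": [0,0,0.7],"delta_rot": [0,-0.002,0],"jaw": 8.7},
    {"translation": [0,0,0.8],"delta_rot": [0,-0.002,0],"jaw": 8.7},
    {"translation": [0,0,0.8],"delta_rot": [0,-0.002,0],"jaw": 8.7}
  ]
}}

```text
time_s: 10.12
tool_pos: [0.5817, 0.1061, 0.0035]
tool_rot: [-90.0, 0.0, -86.5]
ft_force: [-2.6, -0.2, 1.7]
gripper_width: 0.0869
```

Run:
```python
from m import *
s=snap('wrist','w6');st=read_state();print(st['time_s'],st['tool_pos'],st['tool_rot'],st['ft_force'])
v=[proj(s,(.680-.0615*y,y,.006)) for y in(.196,.016)];print(v)
q=[tuple(map(int,a.round())) for a in v]
wrist('w6',range(10,q[0][0]-18),range(q[1][0]+18,630),q)
```

```text
10.175 [0.58170584 0.1061549  0.00348402] [-9.00364846e+01  4.23936831e-03 -8.64531663e+01] [-2.27354256 -0.22549286  1.72729175]
[array([134.32727663,  70.50613597]), array([525.30508717,  70.68638483])]
w6 edge (array([-0.06188565,  0.68326762]), np.float64(0.035183362727702394), 193) score (array([-0.06189358,  0.67956519]), np.float64(0.00752991273004114), 384)
y 0.196 gap mm 3.696573275247529
y 0.016 gap mm 3.6951472142081725
```

Emit:
{"name": "drive_tool", "arguments": {
  "targets": [
    {"translation": [0,0,0.15],"delta_rot": [0,0,0],"jaw": 8.7},
    {"translation": [0,0,0.28],"delta_rot": [0,0,0],"jaw": 8.7},
    {"translation": [0,0,0.37],"delta_rot": [0,0,0],"jaw": 8.7},
    {"translation": [0,0,0.37],"delta_rot": [0,0,0],"jaw": 8.7},
    {"translation": [0,0,0.37],"delta_rot": [0,0,0],"jaw": 8.7}
  ]
}}

```text
time_s: 10.8
tool_pos: [0.5859, 0.1063, 0.0036]
tool_rot: [-90.0, -0.0, -86.5]
ft_force: [0.1, -0.1, 0.5]
gripper_width: 0.0871
```

Run:
```python
from m import *
s=snap('wrist','w7');st=read_state();print(st['time_s'],st['tool_pos'],st['tool_rot'],st['ft_force'])
v=[proj(s,(.6833-.0619*y,y,.006)) for y in(.196,.016)];print(v,np.array(s['pose'])[:3,3])
q=[tuple(map(int,a.round())) for a in v]
wrist('w7',range(10,q[0][0]-18),range(q[1][0]+18,630),q)
```

```text
10.85 [0.58586885 0.10628323 0.00357192] [-8.99850577e+01 -6.46113327e-03 -8.64629721e+01] [-0.55848773  0.59246411 -0.7224771 ]
[array([134.9945378 ,  72.81493578]), array([524.87897131,  72.80293981])] [0.65889245 0.10991579 0.16507264]
w7 edge (array([-0.06182989,  0.68329181]), np.float64(0.02625581637851746), 194) score (array([-0.06187677,  0.68386119]), np.float64(0.005432225089520936), 382)
y 0.196 gap mm -0.5590700138172062
y 0.016 gap mm -0.5674953051770599
```

The score line is now within about 0.6 mm of the edge along its whole length. I'll back the hand off, raise it, and check again.

Emit:
{"name": "drive_tool", "arguments": {
  "targets": [
    {"translation": [0,0,-0.5],"delta_rot": [0,0,0],"jaw": 8.7},
    {"translation": [0,0,-2.5],"delta_rot": [0,0,0],"jaw": 8.7},
    {"translation": [0,-3,-5],"delta_rot": [0,0,0],"jaw": 8.7},
    {"translation": [0,-8,-6],"delta_rot": [0,0,0],"jaw": 8.7},
    {"translation": [0,-12,-6],"delta_rot": [0,0,0],"jaw": 8.7},
    {"translation": [0,-12,-6],"delta_rot": [0,0,0],"jaw": 8.7},
    {"translation": [0,-12,-6],"delta_rot": [0,0,0],"jaw": 8.7}
  ]
}}

```text
time_s: 11.72
tool_pos: [0.5254, 0.1028, 0.1231]
tool_rot: [-90.0, 0.0, -86.4]
ft_force: [-0.2, 0.0, -0.9]
gripper_width: 0.0868
```

Run:
```python
from m import *
import m;m.SGN=1
s=snap('wrist','w8');b=snap('scene','scene8');st=read_state();print(st['time_s'],st['tool_pos'],st['joint_velocities'].round(2) if hasattr(st['joint_velocities'],'round') else '')
v=[proj(s,(.6838-.0619*y,y,.006)) for y in(.196,.016)];print(v)
q=[tuple(map(int,a.round())) for a in v]
try: wrist('w8',range(10,q[0][0]-18),range(q[1][0]+18,630),q)
except Exception as e: print(e)
a=[proj(b,(.683-.0617*y,y,.006)) for y in(.025,.19)];measure('scene8',[*range(200,290),*range(395,470)],a)
im=b['image'][170:310,230:450,::-1];cv2.imwrite('pics/d8.png',cv2.resize(im,None,fx=3.6,fy=3.6,interpolation=2))
```

```text
11.825 [0.52507071 0.10248974 0.12243922] [ 0.24  0.43  0.03 -0.1   0.2   0.16 -0.03]
[array([209.17528155,   6.22131383]), array([443.3198844 ,   6.28832273])]
w8 edge (array([-0.06195245,  0.68265924]), np.float64(0.046647621504169845), 350) score (array([-0.06217341,  0.68381902]), np.float64(0.010898768792409587), 227)
y 0.196 gap mm -1.1142106321935492
y 0.016 gap mm -1.1538708402174285
scene8 edge (array([-0.06116075,  0.6842205 ]), np.float64(0.6242166683100919), 165, np.float64(-0.2579773639763807), np.float64(0.42054217999568744)) score (array([-0.06159318,  0.6831165 ]), np.float64(0.44665438671917107), 61, np.float64(0.031596539884384794), np.float64(0.18120768424749906))
y 0.03 gap mm to edge (+ = short) 1.1147454353002142
y 0.12 gap mm to edge (+ = short) 1.1535865805246934
y 0.21 gap mm to edge (+ = short) 1.1924277257491727
```

View pics/d8.png

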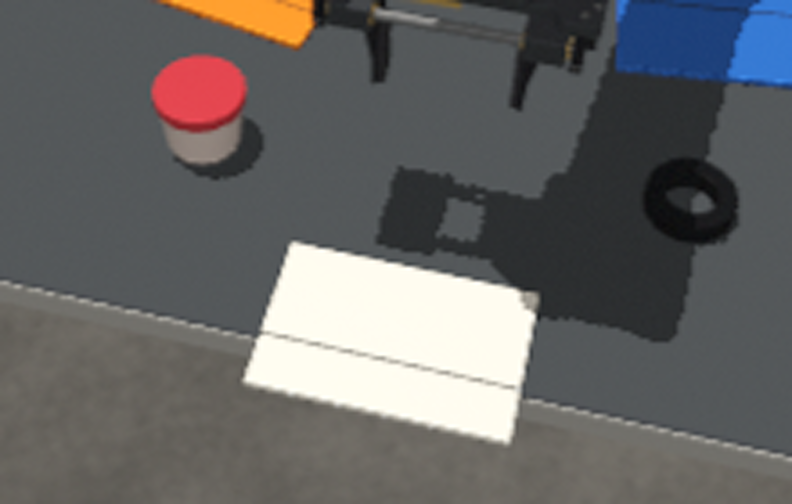

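The estimates bracket zero: wrist −1.1 mm from inside, scene +1.15 mm from outside, and −0.6 mm from almost overhead. The line is parallel to the edge, the hand is clear, and the jar and tape are untouched. Handing in.

```bash
python3 -c "
from workcell import *
finish_job()"
```

```text
the job is handed in; nothing more can be done
```

I pushed the white sheet flat along the bench with both open fingertips on its rear edge until its score line lay along the front edge. I then backed the hand off and raised it clear, and handed the job in at about 11.8 s.

**Alignment:** the last checks show the score line parallel to the edge to within about 0.1 mm over its length.

**Offset from the edge:** the views disagreed by about 2 mm, which is about the calibration error:

| View | Score line relative to the edge |
|---|---|
| Wrist camera, close and almost overhead | 0.6 mm past |
| Wrist camera, raised after backing off | 1.1 mm past |
| Scene camera, from the front | 1.15 mm short |

The differences look like a slightly rounded or bevelled bench edge seen from different angles. Allowing for that, my best estimate is within about 0.5 mm.

**Other objects:** in the last scene view the jar and tape stood untouched. The pliers and cutter were outside that crop, and the arm never went near them at bench height. The tool force readings after each move stayed below about 4 N.

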